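# Set and lock the thickness dial of a market-stall vegetable slicer

### The arm

A 6-joint arm with a two-finger parallel gripper is mounted at the origin on the work surface. World frame = base frame: x ahead of the robot, y to its left, z up, the work surface at z = 0. Lengths are in m, angles in rad, forces in N, time in s.
With the tool pointing down it reaches from about 0.275 to 1 m from the base axis. Payload 8.4 kg.
Tool frame: the origin (TCP) lies midway between the tips of the shut fingers; the grasp point (between the pads) lies r.tcp_to_grasp behind it (r.tcp_to_grasp is the distance from the TCP to the grasp point, in m); z points along the fingers, y is the direction in which the jaws open and shut (so a half turn about z gives the same grasp; the last joint's range is limited). The gripper opens to 85 mm and grips with 20 to 120 N. Pads are 22 mm wide; open, the fingers measure 114 mm over their backs; the gripper's body (76 mm by 85 mm) begins 54 mm behind the grasp point. The pads swing forward as they close: fully open they stand 13 mm farther back than shut.
Start: joints at [1.347, 0.353, 1.633, -0, 1.155, -0.002], TCP at [0.137, 0.61, 0.231] pointing down, gripper open.
Joint ranges: [-2.63, 2.63], [-0.92, 2.1], [0.06, 2.66], [-1.3, 4.44], [0, 2.69], [-3.02, 3.02]. Speed limits (rad/s): [2.22, 2.22, 2.79, 3.14, 3.14, 3.14].

### API

Orientations are given as a unit quaternion [x, y, z, w].
In Python, from workcell import r, optics, workorder gives the robot as it stands.
- The arm moves only by the tool move_arm, never from a script. Its argument "moves" is a list of rows, each an object with "slide": the shift along the tool's x, y, z in cm, a list of three; "dr": the turn, a rotation vector about the tool's x, y, z in degrees, a list of three. In form: [{"slide": [dx, dy, dz], "dr": [wx, wy, wz]}, ...]. A call has 1 to 10 rows; each row shifts and turns the pose as measured when the row begins, along the tool's axes as they then stand; what a row does not reach is not made up. A row lasts 1/8 s, in which the tool goes at most 62.5 mm and 10.7 degrees, less where a joint would pass 70% of its speed; a pose out of reach is approached as far as the arm can. A call is refused whole if a number of a shift passes 6.25 or a number of a turn 10.7, either way. A call with a gripper value outside its range is refused whole. "jaw" is the closure in counts, from 0 (fully open) to 255 (shut), set as the call begins (left out, the last holds). The fingers move at their own pace and stop on an object; "newtons" is the grip in N (left out, the last holds). Time passes only in rows, so rows that do not move let the fingers close. It gives the time, the measured TCP pose, the force and the opening at its end, in the units of the state.
- r.observe(): the state, without advancing time (a new reading comes with each control period).
- optics.snapshot(name): name is "side" or "top"; returns a dict with "color" (420x560x3 uint8, blue, green, red), "K" (3x3 intrinsics, pixels), "cam_to_world" (4x4, takes a point from camera to world coordinates). Camera axes: x right, y up, looking along -z (the intrinsics and any distortion apply to the point x, -y, -z); pixel columns grow to the right and rows downward; lengths in m; the calibration is good to about 2 mm. A picture is of the moment at which its call begins. There is no depth.
- workorder.close_job(): hands the job in, once; it reports no verdict.
The state is a dict: "time_s": time; "joint_pos": joint angles; "qvel": joint speeds; "joint_efforts": joint torques, N m; "eef_pos": TCP position; "tool_rot": TCP orientation; "contact_force": force on the tool from outside, world axes, zero at the start; "ft_torque": the same for the moment, N m; "gripper_width": finger opening in m.
Only numpy, scipy, OpenCV 4.12 (cv2) and the standard library are available. Lean on these libraries where they do the work, as an engineer would, in place of code of your own. Each camera call takes 0.05 s, during which the arm holds its last target. There are 200 camera calls.

### The job

Set the vegetable slicer for the thick cut: with a fingertip on its big knurled dial, turn the dial clockwise (seen from above) until its white pointer clicks in at the long mark. Only then push the steel lock slide beside the dial fully home, away from the robot, with a fingertip. Leave the artichokes, the bowl and the knife where they are.

Things in the scene. Friction and masses are not known exactly. Their poses are not given: they have to be found in the camera images.
- slicer: Bench vegetable slicer, fixed. Origin on the table straight below the dial's axis; z up, x away from the robot at yaw 0, y towards its white feed bed. Aluminium housing: x -80 to 80, y -75 to 120 mm, flat deck 70 mm above the table. Feed bed with steel plates: y 120 to 380, x -75 to 75, side rails 77 mm high.
- dial_top (a point): Centre of the flat top of the dial, a black ribbed rubber-coated knob 88 mm wide (vertical axis, knurled rim, 24 mm thick), 100 mm above the table. Too wide to grasp: press a fingertip on its top 20 to 36 mm from the centre and sweep round. Friction about 1. It floats on a spring: gives from about 1.5 N, then 0.8 N per mm, bottoms after 6 mm; a 4 to 5 mm press (5 N) turns it with little slip.
- dial_pointer (a point): Outer end of the white pointer line (30 x 5 mm) on the dial's top face, 42 mm from the axis; turns with the dial.
- long_mark (a point): Middle of the long mark on the deck, 57 mm from the dial's axis along the slicer's +x. Five black marks lie around the dial 36 degrees apart: four short thin ones (7 mm) and this long thick one (20 mm).
- dial (a joint): Angle of the dial in rad, growing clockwise seen from above. Clicks (detents) at 0, 0.628, 1.257, 1.885 and 2.513; 1.885 is the long mark. When let go, a sprung ball pulls it into the nearest click (resists with up to about 0.035 N m). It starts one or two clicks short of the long mark. End stops at -0.12 and 2.63.
- lock_face (a point): Centre of the near (-x) face of the lock slide's tab, a steel block 14 mm (x) by 36 mm (y) by 16 mm high standing 1 mm over the deck, its top at 87 mm above the table. This point is 80 mm above the table, on the slicer's line y = 92 mm.
- lock (a joint): Position of the lock slide in m: 0 is open (towards the robot), 0.025 fully home against its stop, moving along the slicer's +x. Slides with about 1.5 N of friction and stays where it is left.
- artichoke_a: Artichoke, about 74 mm diameter over its leaves, 78 mm high, standing loose; origin at the centre of its underside.
- artichoke_b: A second artichoke, the same size; origin at the centre of its underside.
- bowl: Steel bowl, 110 mm rim diameter, 50 mm high, loose; origin at the centre of its underside.
- knife: Paring knife lying loose, dark wooden handle 100 x 18 x 14 mm (towards -x of its own frame) and 85 mm blade; origin on its underside where blade and handle meet.

How it is judged:
By the outcome, as a careful person would: the job done as asked, in the order asked, and still so for the second after the job is handed in, with the robot touching nothing.
It also fails if it takes over 51 s, if anything falls off the work surface, if the arm or the gripper's body presses on something with over 40 N, if the wrist force passes 120 N, or if a joint passes its speed limit or range.

## Working session

There is one attempt and no reset: what is moved stays moved. The work goes in short steps, Python scripts to look and compute and a tool call to move; the robot and the scene stay as the last step left them, time stands still between calls to the robot, and variables do not carry over. Pictures are saved under pics/ and viewed, about 8 in all and at most 12, crops included, and the job is handed in when it is done.

Besides the shell and the picture viewer there is one more tool, called after "Call:" by a JSON object that holds its "fn" and its "kwargs". move_arm: Moves the arm, as the interface text tells. Its arguments: {"type":"object","properties":{"moves":{"type":"array","items":{"type":"object","properties":{"slide":{"type":"array","items":{"type":"number"}},"dr":{"type":"array","items":{"type":"number"}}}}},"jaw":{"type":"number"},"newtons":{"type":"number"}},"required":["moves"]}

```bash
mkdir -p pics
cat > h.py <<'E'
import numpy as np, cv2
from workcell import r, optics, workorder
from scipy.spatial.transform import Rotation as R
def snap(n,f):
    s=optics.snapshot(n); cv2.imwrite('pics/'+f,s['color']); return s
def proj(s,P):
    M=np.linalg.inv(s['cam_to_world']); p=np.atleast_2d(P)@M[:3,:3].T+M[:3,3]
    q=(p*[1,-1,-1])@s['K'].T; return q[:,:2]/q[:,2:]
def ray(s,px,z):
    d=np.linalg.inv(s['K'])@[px[0],px[1],1]; d=s['cam_to_world'][:3,:3]@(d*[1,-1,-1]); o=s['cam_to_world'][:3,3]
    return o+d*(z-o[2])/d[2]
E
python3 - <<'E'
from h import *
import pickle
print(r.observe(), r.tcp_to_grasp)
a=snap('top','top0.png'); b=snap('side','side0.png')
pickle.dump((a,b),open('s.pkl','wb'))
for s in (a,b): print({k:v for k,v in s.items() if k!='color'})
E
```

```text
{'time_s': 0.0, 'joint_pos': array([ 1.34664195e+00,  3.53686588e-01,  1.63413012e+00, -3.52975570e-05,
        1.15520078e+00, -2.42956458e-03]), 'qvel': array([ 8.82208392e-04, -3.61088093e-04,  3.22226446e-04, -9.87870345e-05,
       -1.15878035e-03, -1.05046807e-03]), 'joint_efforts': array([ 1.26798572e-03, -6.05269575e+01, -3.42061508e+01,  6.07464312e-05,
        9.59143013e-03, -8.84466772e-06]), 'eef_pos': array([0.13736823, 0.60922864, 0.23053939]), 'tool_rot': array([ 1.10628332e-01,  9.93861592e-01, -7.09674520e-04, -6.45006727e-05]), 'contact_force': array([ 0.54444105, -0.26889289,  1.02277562]), 'ft_torque': array([-0.08242997,  0.01010629, -0.02811022]), 'gripper_width': 0.0852151675921095} 0.0187
{'K': array([[541.72803103,   0.        , 275.57903916],
       [  0.        , 541.72803103, 214.36949381],
       [  0.        ,   0.        ,   1.        ]]), 'cam_to_world': array([[ 0.02571072,  0.98497289, -0.17078458,  0.42531573],
       [-0.9995899 ,  0.02748558,  0.00803568,  0.01471703],
       [ 0.01260904,  0.17050794,  0.98527562,  1.13838543],
       [ 0.        ,  0.        ,  0.        ,  1.        ]])}
{'K': array([[455.99548491,   0.        , 272.47850268],
       [  0.        , 455.99548491, 214.38803187],
       [  0.        ,   0.        ,   1.        ]]), 'cam_to_world': array([[-0.98989203,  0.09807402, -0.10244639,  0.51806116],
       [-0.14080769, -0.59335054,  0.79253286,  0.77235273],
       [ 0.01694027,  0.7989472 ,  0.60116254,  0.66199216],
       [ 0.        ,  0.        ,  0.        ,  1.        ]])}
```

View pics/top0.png

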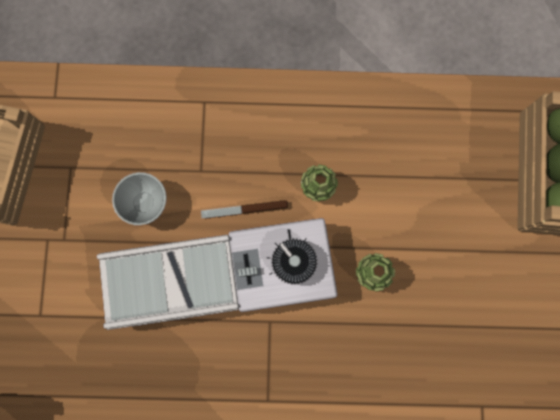

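View pics/side0.png

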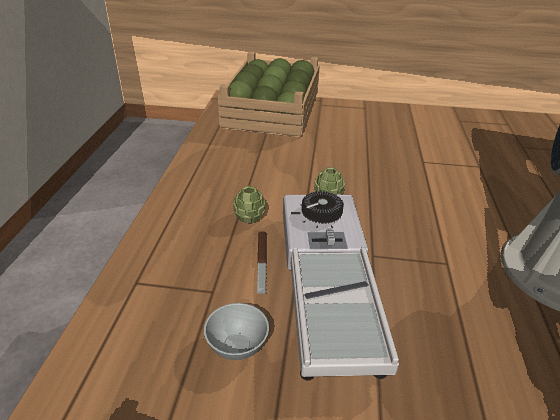

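The top view shows the dial at about (294,261), the long mark at about (290,236), the lock at about (247,270), and the artichokes at (320,183) and (376,272). I'll zoom in on both views.

Run:
```python
from h import *
import pickle
a,b=pickle.load(open('s.pkl','rb'))
c=a['color'][215:315,225:345]; d=b['color'][180:270,275:375]
c=cv2.resize(c,(600,500),interpolation=cv2.INTER_CUBIC); 
d=cv2.resize(d,(600,540),interpolation=cv2.INTER_CUBIC)
cv2.imwrite('pics/c1.png',c);cv2.imwrite('pics/d1.png',d)
print(ray(a,(294,261),.1), ray(b,(322,201),.1))
```

```text
[ 0.51556846 -0.03140063  0.1       ] [ 0.51593635 -0.03301122  0.1       ]
```

View pics/c1.png

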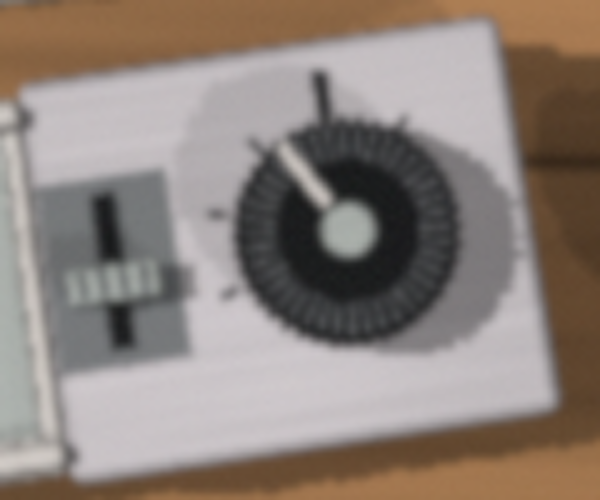

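View pics/d1.png

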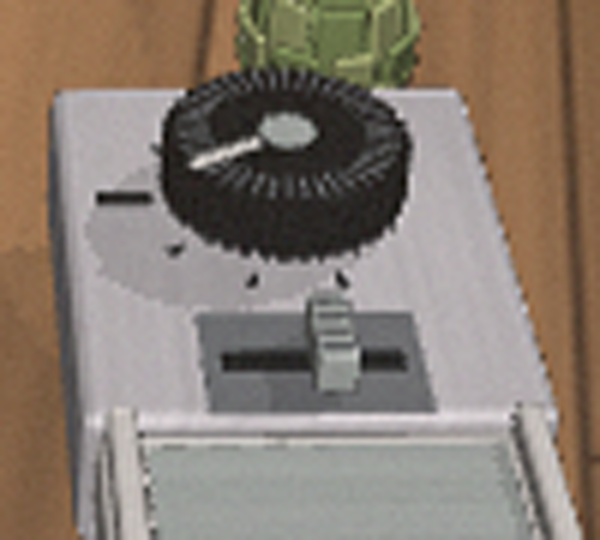

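Crop positions: the long mark is at (320,95) in the top crop and (125,198) in the side crop. The pointer tip is at (283,143) top and (192,164) side, the dial hub at (348,230) top and (289,130) side, and the tab at (112,282) top. I'll fit the pose.

Run:
```python
from h import *
import pickle
from scipy.optimize import least_squares
a,b=pickle.load(open('s.pkl','rb'))
T=lambda x,y:((x+.5)/5-.5+225,(y+.5)/5-.5+215)
S=lambda x,y:((x+.5)/6-.5+275,(y+.5)/6-.5+180)
pt=[((.08,-.075,.07),T(492,18)),((-.08,-.075,.07),T(558,405)),((.08,.12,.07),T(20,88)),((-.08,.12,.07),T(75,480)),((0,0,.1),T(348,230)),((.057,0,.07),T(320,95))]
ps=[((.08,-.075,.07),S(57,92)),((-.08,-.075,.07),S(465,92)),((0,0,.1),S(289,130)),((.057,0,.07),S(125,198))]
def W(p,L):
    c,s=np.cos(p[2]),np.sin(p[2]); L=np.atleast_2d(L)
    return np.c_[p[0]+c*L[:,0]-s*L[:,1],p[1]+s*L[:,0]+c*L[:,1],L[:,2]]
def res(p): return np.r_[(proj(a,W(p,[q[0] for q in pt]))-[q[1] for q in pt]).ravel(),(proj(b,W(p,[q[0] for q in ps]))-[q[1] for q in ps]).ravel()]
o=least_squares(res,[.516,-.032,.15],loss='soft_l1'); p=o.x
print(p,np.rad2deg(p[2])); print(np.round(o.fun if 0 else res(p),1).reshape(-1,2))
c,s=np.cos(p[2]),np.sin(p[2])
def loc(w): d=w[:2]-p[:2]; return np.array([c*d[0]+s*d[1],-s*d[0]+c*d[1]])*1e3
for n,w in [('tip',ray(a,T(283,143),.1)),('tipS',ray(b,S(192,164),.1)),('tabtop',ray(a,T(112,282),.087))]:
    l=loc(w); print(n,l,np.rad2deg(np.arctan2(l[1],l[0])))
for n,px in [('artA',(320,181)),('artB',(377,271))]: print(n,ray(a,px,.07),loc(ray(a,px,.07)))
print('lockface',W(p,[(-.0,.092,.08)]))
import math; print('tool yaw x axis', R.from_quat(r.observe()['tool_rot']).as_matrix())
```

```text
[ 0.51518447 -0.0310213   0.17228927] 9.8714478982009
[[ 1.1 -0.7]
 [ 1.1  1.9]
 [-1.2 -0.8]
 [-1.4  1.7]
 [-0.4  0.6]
 [ 0.2  0.5]
 [-1.3 -1.4]
 [-0.3 -1.7]
 [-0.4  0.3]
 [-0.4  0.4]]
tip [37.81241711 18.78101187] 26.41308548350249
tipS [35.4349583  19.16519179] 28.406982598092952
tabtop [-4.60166668 91.69375093] 92.87298825604987
artA [ 0.68158355 -0.08217404  0.07      ] [155.16599224 -78.92257906]
artB [ 0.50285757 -0.19672     0.07      ] [ -40.55148324 -161.1322187 ]
lockface [[0.49941216 0.05961663 0.08      ]]
tool yaw x axis [[-9.75495421e-01  2.20019556e-01 -2.79561079e-04]
 [ 2.20019733e-01  9.75494727e-01 -1.16392994e-03]
 [ 1.66230090e-05 -1.19691728e-03 -9.99999284e-01]]
```

Call:
{"fn": "move_arm", "kwargs": {"moves": [{"slide":[-4,-4.5,0]},{"slide":[-4,-4.5,0]},{"slide":[-4,-4.5,0]},{"slide":[-4,-4.5,0]},{"slide":[-4,-4.5,0]},{"slide":[-4,-4.5,0]},{"slide":[-4,-4.5,0]},{"slide":[-4,-4.5,0]},{"slide":[-4,-4.5,0.5]},{"slide":[-4,-4.5,0.5]}], "jaw": 255}}

```text
schema error: expected keys slide, dr
```

```bash
cat >> h.py <<'E'
C=np.array([.5152,-.0310]); YAW=np.deg2rad(9.87)
def togo(w):
    o=r.observe(); M=R.from_quat(o['tool_rot']).as_matrix()
    print('t',o['time_s'],'pos',o['eef_pos'].round(4),'yawx',np.rad2deg(np.arctan2(M[1,0],M[0,0])).round(1),'tilt',M[:2,2].round(4),'F',o['contact_force'].round(1),'w',o['gripper_width'],'j',o['joint_pos'].round(2))
    print('cm',(M.T@(np.array(w)-o['eef_pos'])*100).round(2))
E
python3 - <<'E'
from h import *
import pickle
togo([.4879,-.0247,.13])
a,b=pickle.load(open('s.pkl','rb'))
c,s=np.cos(YAW),np.sin(YAW)
for m in [(230,293),(217,214),(257,145),(320,95),(404,119)]:
    w=ray(a,((m[0]+.5)/5-.5+225,(m[1]+.5)/5-.5+215),.07)[:2]-C
    print(np.hypot(*w), np.rad2deg(np.arctan2(w[1],w[0])-YAW))
E
```

```text
t 0.1 pos [0.1374 0.6093 0.2307] yawx 167.3 tilt [-0.0003 -0.0012] F [ 0.1 -0.3 -0.3] w 0.0850742482887229 j [ 1.35  0.35  1.63  0.    1.16 -0.  ]
cm [-48.14 -54.12  10.13]
0.049082729533437536 107.04514307543768
0.05050044537943581 70.20347313732002
0.050345587579162965 33.63100711511335
0.0580885929488796 0.14364662700459763
0.05389302542308188 -35.72525339142221
```

Call:
{"fn": "move_arm", "kwargs": {"moves": [{"slide":[-4,-4.5,0],"dr":[0,0,0]},{"slide":[-4,-4.5,0],"dr":[0,0,0]},{"slide":[-4,-4.5,0],"dr":[0,0,0]},{"slide":[-4,-4.5,0],"dr":[0,0,0]},{"slide":[-4,-4.5,0],"dr":[0,0,0]},{"slide":[-4,-4.5,0],"dr":[0,0,0]},{"slide":[-4,-4.5,0],"dr":[0,0,0]},{"slide":[-4,-4.5,0],"dr":[0,0,0]},{"slide":[-4,-4.5,0.5],"dr":[0,0,0]},{"slide":[-4,-4.5,0.5],"dr":[0,0,0]}], "jaw": 255}}

```text
time_s: 1.35
eef_pos: [0.4354, 0.0696, 0.2198]
tool_rot: [0.107, 0.994, -0.0, 0.001]
contact_force: [0.1, 1.0, -0.4]
gripper_width: -0.0003
```

```bash
python3 -c "
from h import *
togo([.4879,-.0247,.13])"
```

```text
t 1.35 pos [0.4354 0.0696 0.2198] yawx 167.7 tilt [ 0.0025 -0.0009] F [ 0.1  1.  -0.4] w -0.00027496124293167136 j [ 0.16  0.07  2.02 -0.    1.04 -1.2 ]
cm [-7.11 -8.09  9.  ]
```

Call:
{"fn": "move_arm", "kwargs": {"moves": [{"slide":[-3.5,-4,1],"dr":[0,0,0]},{"slide":[-3.6,-4.1,2],"dr":[0,0,0]},{"slide":[0,0,3],"dr":[0,0,0]},{"slide":[0,0,2.5],"dr":[0,0,0]},{"slide":[0,0,0],"dr":[0,0,0]}]}}

```text
time_s: 1.98
eef_pos: [0.4907, -0.0332, 0.1322]
tool_rot: [0.111, 0.994, -0.0, 0.002]
contact_force: [0.7, -0.3, 0.1]
gripper_width: -0.0
```

Run:
```python
from h import *
togo([.4879,-.0247,.1])
s=optics.snapshot('side')['color'][110:270,255:425]
t=optics.snapshot('top')['color'][205:325,225:345]
cv2.imwrite('pics/v.png',np.hstack([cv2.resize(s,(420,400),interpolation=3),cv2.resize(t,(380,400),interpolation=3)]))
```

```text
t 1.975 pos [ 0.4907 -0.0332  0.1322] yawx 167.3 tilt [ 0.0034 -0.0011] F [ 0.7 -0.3  0.1] w -2.7313543406237828e-05 j [-0.07  0.27  2.01 -0.    0.86 -1.42]
cm [0.47 0.77 3.22]
```

View pics/v.png

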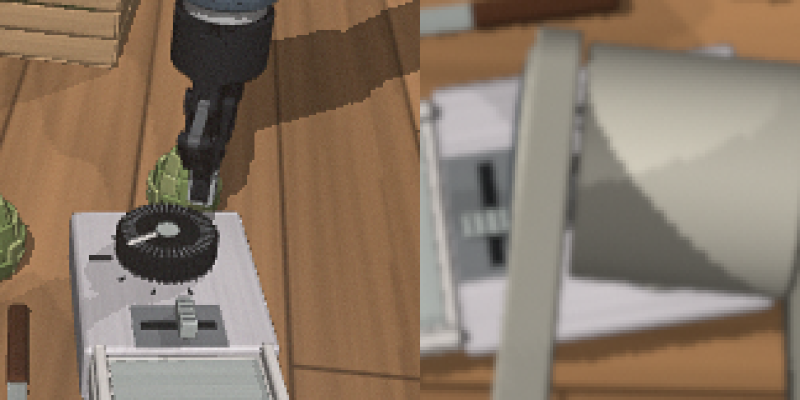

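The side view shows the shut fingertip hovering above the near side of the dial, with the pointer clear of it. The arm blocks the top view.

Call:
{"fn": "move_arm", "kwargs": {"moves": [{"slide":[0.5,0.8,1.2],"dr":[0,0,0]},{"slide":[0,0,1.0],"dr":[0,0,0]},{"slide":[0,0,0.5],"dr":[0,0,0]},{"slide":[0,0,0],"dr":[0,0,0]}]}}

```text
time_s: 2.58
eef_pos: [0.4901, -0.0225, 0.1075]
tool_rot: [0.109, 0.994, -0.0, 0.005]
contact_force: [-0.0, 0.1, 0.5]
gripper_width: -0.0001
```

Call:
{"fn": "move_arm", "kwargs": {"moves": [{"slide":[0,0,0.3],"dr":[0,0,0]},{"slide":[0,0,0.2],"dr":[0,0,0]},{"slide":[0,0,0],"dr":[0,0,0]}]}}

```text
time_s: 2.95
eef_pos: [0.4906, -0.0227, 0.1025]
tool_rot: [0.109, 0.994, -0.0, 0.006]
contact_force: [0.1, 0.3, 0.7]
gripper_width: -0.0
```

```bash
python3 -c "
from h import *
togo([.4879,-.0247,.096])"
```

```text
t 2.95 pos [ 0.4906 -0.0227  0.1025] yawx 167.4 tilt [ 0.0112 -0.0015] F [0.1 0.3 0.7] w -2.44467741413844e-05 j [-0.05  0.32  2.03 -0.    0.78 -1.4 ]
cm [ 0.23 -0.26  0.65]
```

Call:
{"fn": "move_arm", "kwargs": {"moves": [{"slide":[0.2,-0.2,0.3],"dr":[0,0,0]},{"slide":[0,0,0.2],"dr":[0,0,0]},{"slide":[0,0,0],"dr":[0,0,0]}]}}

```text
time_s: 3.32
eef_pos: [0.4884, -0.0247, 0.0976]
tool_rot: [0.109, 0.994, -0.0, 0.006]
contact_force: [-1.1, 0.5, 3.0]
gripper_width: -0.0003
```

Call:
{"fn": "move_arm", "kwargs": {"moves": [{"slide":[0,0,0.2],"dr":[0,0,0]},{"slide":[0,0,0],"dr":[0,0,0]}]}}

```text
time_s: 3.58
eef_pos: [0.4884, -0.0247, 0.0957]
tool_rot: [0.11, 0.994, -0.0, 0.006]
contact_force: [-1.7, -0.4, 4.5]
gripper_width: -0.0003
```

```bash
python3 -c "
from h import *
togo([.4879,-.0247,.0955])"
```

```text
t 3.575 pos [ 0.4884 -0.0247  0.0957] yawx 167.4 tilt [ 0.0117 -0.0018] F [-1.7 -0.4  4.5] w -0.00033165681157249865 j [-0.05  0.32  2.04 -0.    0.76 -1.4 ]
cm [ 0.04 -0.01  0.02]
```

Call:
{"fn": "move_arm", "kwargs": {"moves": [{"slide":[-0.03,0.44,0],"dr":[0,0,9]},{"slide":[-0.03,0.44,0],"dr":[0,0,9]},{"slide":[-0.03,0.44,0],"dr":[0,0,9]},{"slide":[0,0,0],"dr":[0,0,0]}]}}

```text
time_s: 4.08
eef_pos: [0.4955, -0.0123, 0.0965]
tool_rot: [0.345, 0.939, 0.002, 0.007]
contact_force: [-0.2, 1.9, 4.0]
gripper_width: 0.0001
```

Run:
```python
from h import *
togo([.4879,-.0247,.0955])
d=r.observe()['eef_pos'][:2]-C; print(np.hypot(*d),np.rad2deg(np.arctan2(d[1],d[0])))
s=optics.snapshot('side')['color'][160:270,265:385]
cv2.imwrite('pics/v2.png',cv2.resize(s,(600,550),interpolation=3))
```

```text
t 4.075 pos [ 0.4955 -0.0123  0.0965] yawx 139.7 tilt [ 0.0142 -0.0015] F [-0.2  1.9  4. ] w 9.21999192943178e-05 j [-0.03  0.33  2.03 -0.    0.77 -0.89]
cm [-0.22 -1.43  0.09]
0.0271811155043221 136.59823880410096
```

View pics/v2.png

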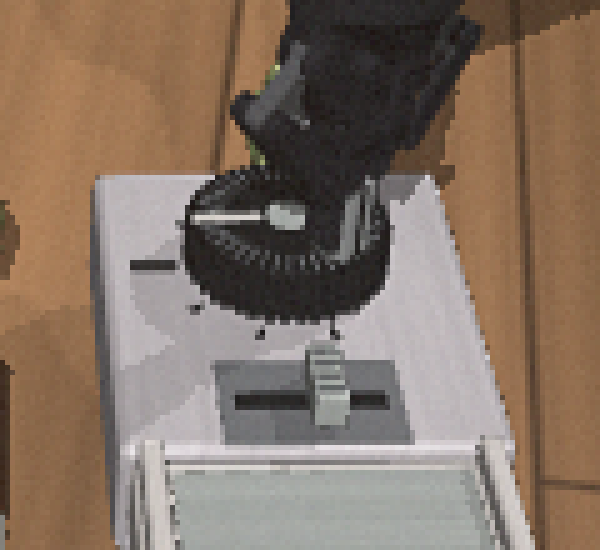

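The pointer now runs from the hub (287,216) to its tip at (190,219), nearly parallel to the long mark (130–176,265). I'll work out the angle.

Run:
```python
from h import *
import pickle
a,b=pickle.load(open('s.pkl','rb'))
S=lambda x,y:((x+.5)/5-.5+265,(y+.5)/5-.5+160)
for z in (.0955,.097):
    t=ray(b,S(190,219),z)[:2];h=ray(b,S(287,216),z)[:2]
    for o in (C,h): d=t-o; print(z,np.hypot(*d),np.rad2deg(np.arctan2(d[1],d[0])-YAW))
m=ray(b,S(176,265),.07)[:2]-ray(b,S(131,265),.07)[:2]; print(np.rad2deg(np.arctan2(-m[1],-m[0])))
```

```text
0.0955 0.04195389530648522 0.17020561253514
0.0955 0.041949409549614174 2.603965621542505
0.097 0.042272976463646396 3.008547785799337
0.097 0.04183833278886192 2.60396562154265
9.396054221459371
```

The pointer is within about 3° of the long mark. I'll lift off and check that it stays there.

Call:
{"fn": "move_arm", "kwargs": {"moves": [{"slide":[0,0,-0.4],"dr":[0,0,0]},{"slide":[0,0,-0.6],"dr":[0,0,0]},{"slide":[0,0,-2],"dr":[0,-0.8,0]},{"slide":[0,0,-2],"dr":[0,0,10]},{"slide":[0,0,-1],"dr":[0,0,10]},{"slide":[0,0,0],"dr":[0,0,10]},{"slide":[0,0,0],"dr":[0,0,10]},{"slide":[0,0,0],"dr":[0,0,0]}]}}

```text
time_s: 5.12
eef_pos: [0.4932, -0.0131, 0.1647]
tool_rot: [0.648, 0.761, 0.004, 0.016]
contact_force: [-1.0, -1.2, -0.1]
gripper_width: 0.0
```

```bash
cat >> h.py <<'E'
def L(x,y,z): c,s=np.cos(YAW),np.sin(YAW); return [C[0]+c*x-s*y,C[1]+s*x+c*y,z]
E
python3 - <<'E'
from h import *
togo(L(-.055,.092,.13))
s=optics.snapshot('side')['color'][160:270,265:385]
cv2.imwrite('pics/v3.png',cv2.resize(s,(600,550),interpolation=3))
E
```

```text
t 5.125 pos [ 0.4932 -0.0131  0.1647] yawx 99.1 tilt [ 0.0291 -0.014 ] F [-1.  -1.2 -0.1] w 4.9839001269453226e-05 j [-0.02  0.22  1.99 -0.02  0.9  -0.17]
cm [ 7.07 -3.82  3.24]
```

View pics/v3.png

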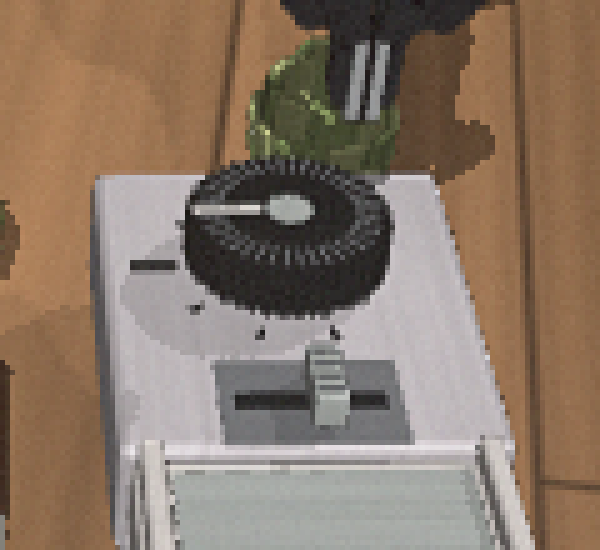

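The pointer, tip (190,212) and hub (290,209), stays lined up with the long mark (about y 265, same slant). The tab is at (327,385). Next is the approach to the near side of the tab.

Call:
{"fn": "move_arm", "kwargs": {"moves": [{"slide":[3.5,-2,0.5],"dr":[1.5,1.05,0.8]},{"slide":[3.5,-2,1.0],"dr":[0,0,0]},{"slide":[0,0,1.5],"dr":[0,0,0]},{"slide":[0,0,0],"dr":[0,0,0]}]}}

```text
time_s: 5.68
eef_pos: [0.4427, 0.0507, 0.1344]
tool_rot: [0.647, 0.762, 0.001, 0.001]
contact_force: [-0.3, 0.0, -0.9]
gripper_width: -0.0002
```

Run:
```python
from h import *
togo(L(-.055,.092,.079))
a=optics.snapshot('side')
S=lambda x,y:((x+.5)/5-.5+265,(y+.5)/5-.5+160)
t=ray(a,S(190,212),.1)[:2]
for h in (C,ray(a,S(290,209),.1)[:2]):
  d=t-h; print('pointer',np.rad2deg(np.arctan2(d[1],d[0])-YAW))
# tab near face: top right edge mid
print('tab px of local faces'); 
for x in (-.0195,-.012,-.005): print(x,(proj(a,[L(x,.074,.087),L(x,.11,.087)])-[265,160])*5)
```

```text
t 5.675 pos [0.4427 0.0507 0.1344] yawx 99.3 tilt [ 0.0028 -0.0003] F [-0.3  0.  -0.9] w -0.00015658289198959162 j [ 0.11  0.2   2.1  -0.    0.84 -0.05]
cm [-0.09  0.23  5.54]
pointer 1.7397848675869876
pointer 2.5349310004244328
tab px of local faces
-0.0195 [[353.32307444 339.58031623]
 [366.30879084 396.90956363]]
-0.012 [[334.90576566 339.69368057]
 [347.30362028 397.04335263]]
-0.005 [[317.70684903 339.79954532]
 [329.55541905 397.16829305]]
```

Call:
{"fn": "move_arm", "kwargs": {"moves": [{"slide":[-0.1,0.1,2.5],"dr":[0,0,0]},{"slide":[0,0,2.2],"dr":[0,0,0]},{"slide":[0,0,0.7],"dr":[0,0,0]},{"slide":[0,0,0],"dr":[0,0,0]}]}}

```text
time_s: 6.22
eef_pos: [0.4489, 0.0479, 0.0819]
tool_rot: [0.647, 0.763, 0.003, 0.003]
contact_force: [0.9, 0.0, 0.5]
gripper_width: -0.0002
```

Call:
{"fn": "move_arm", "kwargs": {"moves": [{"slide":[0,1,0],"dr":[0,0,0]},{"slide":[0,1,0],"dr":[0,0,0]},{"slide":[0,0.5,0],"dr":[0,0,0]},{"slide":[0,0,0],"dr":[0,0,0]}]}}

```text
time_s: 6.72
eef_pos: [0.4778, 0.0523, 0.0844]
tool_rot: [0.647, 0.763, 0.004, 0.005]
contact_force: [-0.3, 0.1, 0.1]
gripper_width: -0.0002
```

Run:
```python
from h import *
togo(L(-.0,.092,.079))
s=optics.snapshot('side')['color'][160:270,265:385]
cv2.imwrite('pics/v4.png',cv2.resize(s,(600,550),interpolation=3))
```

```text
t 6.725 pos [0.4778 0.0523 0.0844] yawx 99.4 tilt [0.0126 0.0003] F [-0.3  0.1  0.1] w -0.00022636404688310672 j [ 0.11  0.33  2.07 -0.    0.73 -0.06]
cm [0.38 2.25 0.56]
```

View pics/v4.png

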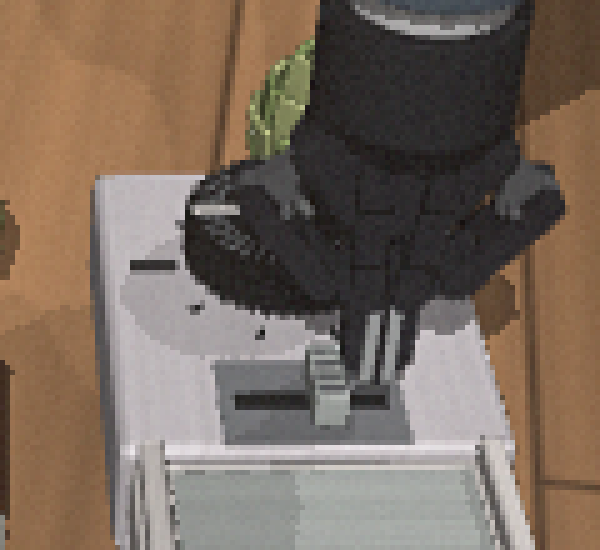

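The fingertip (345–405,375) is right beside the tab's near face and a little high. I'll back off slightly, lower and centre it, then push.

Call:
{"fn": "move_arm", "kwargs": {"moves": [{"slide":[0.3,-0.4,0],"dr":[0.7,0.1,0]},{"slide":[0.1,0,0.6],"dr":[0,0,0]},{"slide":[0,0,0],"dr":[0,0,0]}]}}

```text
time_s: 7.15
eef_pos: [0.4716, 0.0557, 0.0777]
tool_rot: [0.647, 0.763, -0.001, -0.001]
contact_force: [0.2, -0.8, -0.1]
gripper_width: 0.0003
```

Run:
```python
from h import *
togo(L(0,.092,.078))
```

```text
t 7.15 pos [0.4716 0.0557 0.0777] yawx 99.4 tilt [-0.0019 -0.0002] F [ 0.2 -0.8 -0.1] w 0.00029208609358311635 j [ 0.11  0.34  2.07  0.    0.73 -0.05]
cm [-0.07  2.81 -0.04]
```

Call:
{"fn": "move_arm", "kwargs": {"moves": [{"slide":[0,0.5,0],"dr":[0.15,0,0]},{"slide":[0,0.5,0],"dr":[0.15,0,0]},{"slide":[0,0.5,0],"dr":[0.15,0,0]},{"slide":[0,0.5,0],"dr":[0.15,0,0]}]}}

```text
time_s: 7.65
eef_pos: [0.4917, 0.0592, 0.0775]
tool_rot: [0.647, 0.763, -0.006, -0.005]
contact_force: [-2.1, 0.1, 2.0]
gripper_width: -0.0001
```

Call:
{"fn": "move_arm", "kwargs": {"moves": [{"slide":[0,0.4,0],"dr":[0.15,0,0]},{"slide":[0,0.4,0],"dr":[0.15,0,0]}]}}

```text
time_s: 7.9
eef_pos: [0.4935, 0.0597, 0.077]
tool_rot: [0.647, 0.763, -0.013, -0.012]
contact_force: [-20.4, -4.2, 27.6]
gripper_width: 0.0
```

Call:
{"fn": "move_arm", "kwargs": {"moves": [{"slide":[0,0.3,0],"dr":[0,0,0]}]}}

```text
time_s: 8.02
eef_pos: [0.4931, 0.0596, 0.0771]
tool_rot: [0.647, 0.763, -0.016, -0.014]
contact_force: [-14.9, -3.0, 22.1]
gripper_width: 0.0001
```

Run:
```python
from h import *
togo(L(0.005,.092,.078))
```

```text
t 8.025 pos [0.4931 0.0596 0.0771] yawx 99.4 tilt [-0.0417 -0.0061] F [-14.9  -3.   22.1] w 7.283375535564375e-05 j [ 0.12  0.39  2.   -0.    0.8  -0.05]
cm [-0.09  1.12 -0.13]
```

The arm has met resistance of about 20 N along x with a large upward component. I'll back off and look before pushing further.

Call:
{"fn": "move_arm", "kwargs": {"moves": [{"slide":[0,-0.3,-0.3],"dr":[-1.2,0,0]},{"slide":[0,-0.7,0],"dr":[-1.1,0,0]},{"slide":[0,0,0],"dr":[0,0,0]}]}}

```text
time_s: 8.4
eef_pos: [0.4836, 0.0578, 0.0806]
tool_rot: [0.647, 0.763, 0.0, 0.0]
contact_force: [-0.7, -0.2, 0.3]
gripper_width: 0.0001
```

Run:
```python
from h import *
togo(L(0.005,.092,.078))
s=optics.snapshot('side')['color'][160:270,265:385]
cv2.imwrite('pics/v5.png',cv2.resize(s,(600,550),interpolation=3))
```

```text
t 8.4 pos [0.4836 0.0578 0.0806] yawx 99.4 tilt [0.0006 0.0006] F [-0.7 -0.2  0.3] w 0.0001266153441035195 j [ 0.12  0.35  2.05  0.    0.74 -0.05]
cm [-0.08  2.09  0.26]
```

View pics/v5.png

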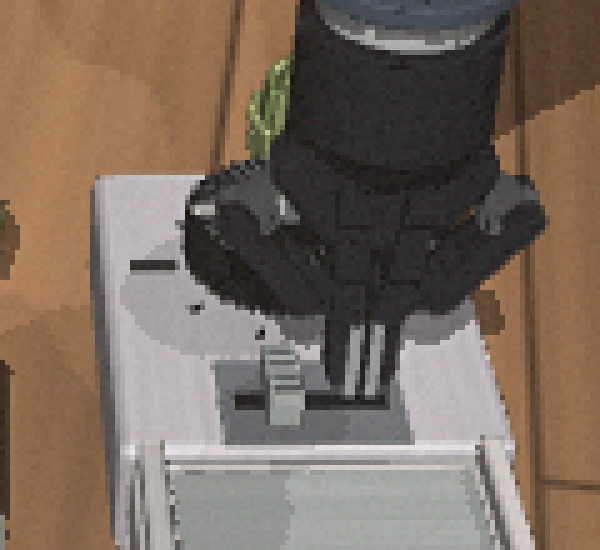

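The tab has moved about 45 crop px, or about 18 mm. I'll compare its range with the slot's ends.

Run:
```python
from h import *
import pickle
a,b=pickle.load(open('s.pkl','rb'))
T=lambda x,y:((x+.5)/5-.5+225,(y+.5)/5-.5+215)
S=lambda x,y:((x+.5)/5-.5+265,(y+.5)/5-.5+160)
c,s=np.cos(YAW),np.sin(YAW)
def loc(w): d=w[:2]-C; return (np.array([c*d[0]+s*d[1],-s*d[0]+c*d[1]])*1e3).round(1)
print('slot top',loc(ray(a,T(103,195),.07)),loc(ray(a,T(122,345),.07)))
print('slot side',loc(ray(b,S(235,401),.07)),loc(ray(b,S(389,401),.07)))
print('plate top',loc(ray(a,T(103,180),.07)),loc(ray(a,T(122,362),.07)))
print('tab +y end face side view, before',loc(ray(b,S(314,398),.087)),loc(ray(b,S(350,395),.087)),'now',loc(ray(b,S(269,398),.087)),loc(ray(b,S(304,395),.087)))
print(r.observe()['ft_torque'])
```

```text
slot top [31.1 91. ] [-28.3  91.7]
slot side [29.9 90.6] [-32.4  91.3]
plate top [37.  90.2] [-34.8  92.6]
tab +y end face side view, before [  1.8 109.2] [-12.6 107.5] now [ 19.5 109. ] [  5.5 107.3]
[ 0.05007268 -0.01504133 -0.00604052]
```

Call:
{"fn": "move_arm", "kwargs": {"moves": [{"slide":[-0.1,0.5,0],"dr":[0,0,0]},{"slide":[0,0.4,0.1],"dr":[0,0,0]},{"slide":[0,0.15,0],"dr":[0,0,0]}]}}

```text
time_s: 8.82
eef_pos: [0.4946, 0.0585, 0.0796]
tool_rot: [0.647, 0.763, -0.001, -0.001]
contact_force: [-10.8, -2.3, 11.4]
gripper_width: 0.0004
```

Call:
{"fn": "move_arm", "kwargs": {"moves": [{"slide":[0,0.25,0],"dr":[0,0,0]}]}}

```text
time_s: 8.95
eef_pos: [0.4947, 0.0585, 0.0794]
tool_rot: [0.647, 0.763, -0.003, -0.003]
contact_force: [-13.7, -2.8, 18.0]
gripper_width: 0.0
```

Call:
{"fn": "move_arm", "kwargs": {"moves": [{"slide":[0,0.25,0],"dr":[0,0,0]}]}}

```text
time_s: 9.07
eef_pos: [0.4946, 0.0585, 0.0794]
tool_rot: [0.647, 0.763, -0.005, -0.005]
contact_force: [-13.9, -2.5, 19.0]
gripper_width: -0.0
```

Run:
```python
from h import *
togo(L(-.006,.092,.080)); print(r.observe()['ft_torque'])
```

```text
t 9.075 pos [0.4946 0.0585 0.0794] yawx 99.4 tilt [-0.0143 -0.0017] F [-13.9  -2.5  19. ] w -1.6605813124241829e-06 j [ 0.11  0.37  2.01 -0.    0.77 -0.05]
cm [ 0.03 -0.11 -0.06]
[-0.38301624  1.99749062  0.03454981]
```

It stops at the same x with the tool at a different height, at 14 N against 1.5 N of slide friction, so this looks like a hard stop. I'll retreat and check from above.

Call:
{"fn": "move_arm", "kwargs": {"moves": [{"slide":[0,-0.3,0],"dr":[0,0,0]},{"slide":[0,-1.2,0],"dr":[0,0,0]},{"slide":[0,-1,-3],"dr":[0,0,0]},{"slide":[0,0,-5],"dr":[0,0,0]},{"slide":[3,-2,-5],"dr":[0,0,0]},{"slide":[5,-2,0],"dr":[0,0,0]},{"slide":[6,0,0],"dr":[0,0,0]},{"slide":[6,0,0],"dr":[0,0,0]},{"slide":[6,0,0],"dr":[0,0,0]},{"slide":[6,0,0],"dr":[0,0,0]}]}}

```text
time_s: 10.32
eef_pos: [0.3763, 0.3691, 0.2148]
tool_rot: [0.649, 0.761, -0.003, -0.005]
contact_force: [1.7, -0.1, -0.2]
gripper_width: 0.0002
```

Run:
```python
from h import *
togo(L(0,.092,.080))
s=optics.snapshot('side')['color'][180:270,275:375]
t=optics.snapshot('top')['color'][215:315,225:345]
cv2.imwrite('pics/v6.png',np.vstack([cv2.resize(t,(360,300),interpolation=3),cv2.resize(s,(360,300),interpolation=3)]))
cv2.imwrite('pics/v6.png',np.hstack([cv2.resize(t,(420,350),interpolation=3),cv2.resize(s,(380,350),interpolation=3)]))
```

```text
t 10.325 pos [0.3763 0.3691 0.2148] yawx 99.0 tilt [-0.0111  0.0012] F [ 1.7 -0.1 -0.2] w 0.00022329225592374283 j [0.77 0.22 1.85 0.01 1.07 0.61]
cm [-32.53   7.45  13.31]
```

View pics/v6.png

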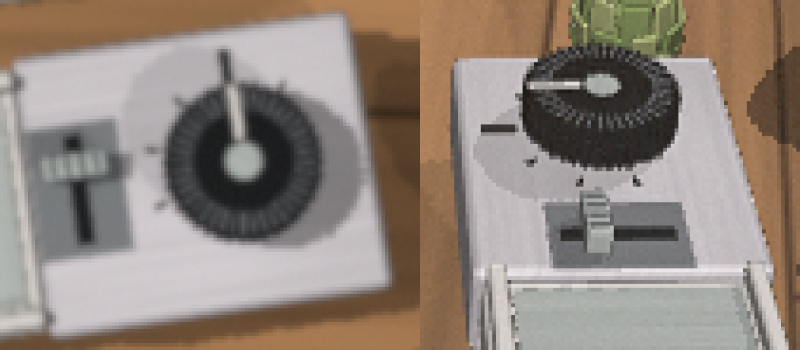

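From above, the pointer (235,90)–(240,145) lines up with the long mark (224,65). The tab is at (74,165) with some slot still visible beyond it. To be sure it's the real stop, I'll push again at a different height with a slight upward bias.

Call:
{"fn": "move_arm", "kwargs": {"moves": [{"slide":[-6,1,0],"dr":[0,0,0]},{"slide":[-6,1,0],"dr":[0,0,0]},{"slide":[-6,1,0],"dr":[0,0,0]},{"slide":[-6,0.8,0],"dr":[-0.6,0,0.9]},{"slide":[-5,0,2],"dr":[0,0,0]},{"slide":[-3,0,3],"dr":[0,0,0]},{"slide":[0,0,0],"dr":[0,0,0]}]}}

```text
time_s: 11.3
eef_pos: [0.4647, 0.0534, 0.1602]
tool_rot: [0.652, 0.758, 0.003, -0.001]
contact_force: [0.3, 0.8, 0.3]
gripper_width: -0.0
```

Run:
```python
from h import *
togo(L(-.025,.092,.082))
```

```text
t 11.3 pos [0.4647 0.0534 0.1602] yawx 98.6 tilt [0.0023 0.005 ] F [0.3 0.8 0.3] w -2.778008979216707e-05 j [ 0.11  0.2   2.03  0.01  0.91 -0.05]
cm [0.01 1.   7.83]
```

Call:
{"fn": "move_arm", "kwargs": {"moves": [{"slide":[0,0,3.5],"dr":[0,0,-0.8]},{"slide":[0,0,3],"dr":[0,0,0]},{"slide":[0,0.1,1.2],"dr":[0,0,0]},{"slide":[0,0,0],"dr":[0,0,0]}]}}

```text
time_s: 11.8
eef_pos: [0.4673, 0.055, 0.0839]
tool_rot: [0.647, 0.763, 0.004, 0.001]
contact_force: [0.1, -0.3, -0.4]
gripper_width: -0.0
```

Run:
```python
from h import *
togo(L(-.006,.092,.082))
```

```text
t 11.8 pos [0.4673 0.055  0.0839] yawx 99.4 tilt [0.0066 0.0061] F [ 0.1 -0.3 -0.4] w -1.7280515308418817e-05 j [ 0.11  0.32  2.08  0.01  0.73 -0.06]
cm [-0.07  2.64  0.21]
```

Call:
{"fn": "move_arm", "kwargs": {"moves": [{"slide":[-0.07,0.9,0.15],"dr":[0.3,0,0]},{"slide":[0,0.9,0.1],"dr":[0.1,0,0]},{"slide":[0,0.5,0],"dr":[0,0,0]},{"slide":[0,0.2,0],"dr":[0,0,0]}]}}

```text
time_s: 12.3
eef_pos: [0.4964, 0.0595, 0.0844]
tool_rot: [0.647, 0.763, 0.004, -0.0]
contact_force: [-0.7, 0.2, 0.6]
gripper_width: -0.0002
```

Call:
{"fn": "move_arm", "kwargs": {"moves": [{"slide":[0,0.4,-0.15],"dr":[0,0,0]}]}}

```text
time_s: 12.42
eef_pos: [0.4993, 0.06, 0.0856]
tool_rot: [0.647, 0.763, 0.003, -0.001]
contact_force: [-9.6, -2.2, -6.5]
gripper_width: 0.0002
```

Call:
{"fn": "move_arm", "kwargs": {"moves": [{"slide":[0,0.4,-0.15],"dr":[0,0,0]}]}}

```text
time_s: 12.55
eef_pos: [0.4994, 0.06, 0.0858]
tool_rot: [0.647, 0.763, -0.0, -0.004]
contact_force: [-10.8, -2.2, -6.5]
gripper_width: 0.0002
```

Run:
```python
from h import *
togo(L(-.00495,.092,.080))
```

```text
t 12.55 pos [0.4994 0.06   0.0858] yawx 99.4 tilt [-0.0062  0.0041] F [-10.8  -2.2  -6.5] w 0.0001690669918486753 j [ 0.11  0.37  2.01  0.01  0.77 -0.06]
cm [-0.04 -0.49  0.59]
```

The tip got about 5 mm further, but it was higher on the tab. That fits a bevelled fingertip against the same fixed tab. It was held at about 11 N again, now with the vertical force reversed. I'll retreat and compare pictures.

Call:
{"fn": "move_arm", "kwargs": {"moves": [{"slide":[0,-0.3,0],"dr":[0,0,0]},{"slide":[0,-1.2,0],"dr":[0,0,0]},{"slide":[0,-1,-3],"dr":[0,0,0]},{"slide":[0,0,-5],"dr":[0,0,0]},{"slide":[3,-2,-5],"dr":[0,0,0]},{"slide":[5,-2,0],"dr":[0,0,0]},{"slide":[6,0,0],"dr":[0,0,0]},{"slide":[6,0,0],"dr":[0,0,0]},{"slide":[6,0,0],"dr":[0,0,0]},{"slide":[6,0,0],"dr":[0,0,0]}]}}

```text
time_s: 13.8
eef_pos: [0.3792, 0.3695, 0.2256]
tool_rot: [0.649, 0.76, 0.005, -0.002]
contact_force: [-0.0, -0.2, 0.7]
gripper_width: -0.0001
```

Run:
```python
from h import *
togo(L(0,.092,.080))
s=optics.snapshot('side')['color'][180:270,275:375]
f=optics.snapshot('top')['color'];cv2.imwrite('pics/topF.png',f); t=f[215:315,225:345]
new=np.hstack([cv2.resize(t,(420,350),interpolation=3),cv2.resize(s,(380,350),interpolation=3)])
old=cv2.imread('pics/v6.png'); d=cv2.absdiff(new,old).max(2); print('diff tab side',d[180:270,540:700].max(),d[180:270,540:700].mean(),'tab top',d[120:260,20:135].mean(),'dial',d[40:250,120:380].mean())
n=lambda im:cv2.cvtColor(im,6)[185:260,545:690].astype('float32')
print(cv2.phaseCorrelate(n(old),n(new)))
c=np.vstack([new[:240],cv2.resize(f[120:330,80:430],(583,350))[:, :].copy() if 0 else np.zeros((0,800,3),'uint8')])
ff=cv2.resize(f,(480,360)); ff=cv2.copyMakeBorder(ff,0,0,0,320,0); cv2.imwrite('pics/v7.png',np.vstack([new[:240],ff]))
```

```text
t 13.8 pos [0.3792 0.3695 0.2256] yawx 99.0 tilt [0.003  0.0097] F [-0.  -0.2  0.7] w -5.514309554815675e-05 j [0.77 0.21 1.85 0.01 1.08 0.61]
cm [-32.62   6.97  14.3 ]
diff tab side 12 2.8755555555555556 tab top 1.0068944099378883 dial 1.0461904761904761
((0.022091390940573774, 0.5124845871006372), 0.9167114230685763)
```

View pics/v7.png

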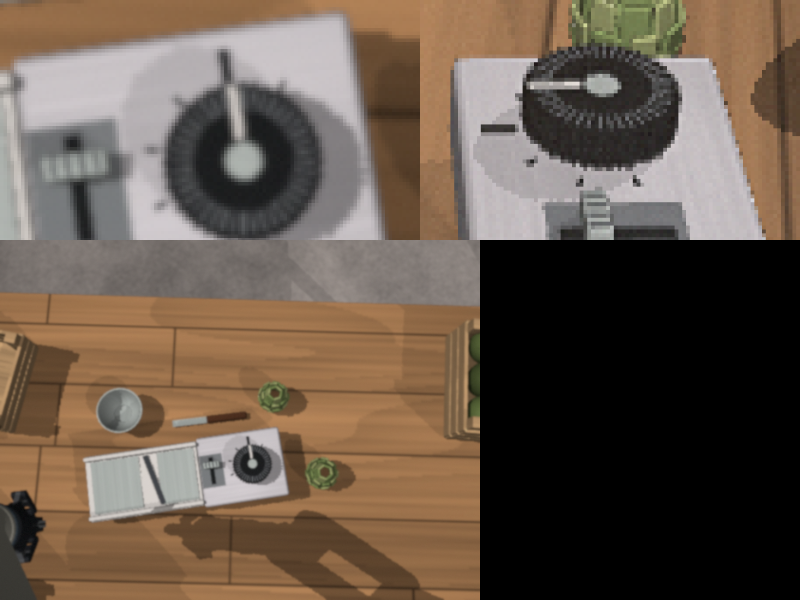

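Pictures before and after the second push match, so the tab is on its stop. Pointer and long mark line up, and the other objects haven't moved. Handing in.

```bash
python3 -c "
from h import *
c,s=np.cos(YAW),np.sin(YAW)
a=optics.snapshot('top');T=lambda x,y:((x+.5)/3.5-.5+225,(y+.5)/3.5-.5+215)
d=ray(a,T(233,88),.1)-ray(a,T(243,162),.1);print(np.rad2deg(np.arctan2(d[1],d[0])-YAW))
print(workorder.close_job())"
```

```text
-1.0235236237123797
the job is handed in; nothing more can be done
None
```

I turned the dial clockwise to the long mark, lifted off, and then pushed the lock slide away from the robot until it stopped. The job was handed in at about 14 s of the 51 s allowed.

**Dial:** the final pointer reading was 1° off the long mark from the top camera; the side camera had read about 2° the other way. Both are within the error of reading the pictures. At the start, the pointer read about 28° from the long mark, not the 36° of a full click. I couldn't explain that difference.

**Lock:**
- **Travel:** the tab moved about 18 mm rather than the full 25 mm. Pictures put it about 7 mm in from the middle of its travel at the start, if that travel is centred in the slot; I couldn't confirm that.
- **Hard stop:** repeated pushes of 10–20 N, against about 1.5 N of slide friction, moved it no further. Pictures before and after the last push show the tab in the same place.
- **Sideways forces:** the first pushes also gave up to 28 N upward on the fingertip. I put that down to the fingertip's bevel on the tab's edge, because it reversed when I pushed higher up.

**Other objects:** in the final pictures, the artichokes, bowl and knife look unmoved, and the arm is clear of everything.

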